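# Pull the onion crate forward with the crate hook

## Task

Take the red-handled hook from its rest, drop its prong behind the front wall of the crate of red onions and drag that crate towards the robot until its front edge is past the yellow tape line. Then lay the hook back in its rest, prong down as it was. Move the crate with the hook only, never with the gripper or the arm, and leave the potato and carrot crates where they are.

Things in the scene. Friction and masses are not known exactly. Their poses are not given: they have to be found in the camera images.
- hook_grip (a point): Crate hook: red straight bar handle 150 long, 22 wide, 28 tall (mm), loose, 0.18 kg; this point is the centre of the handle, the place to grip across its 22 mm width from above. Axes: x along the handle towards the prong, z up. A dark steel rod (8 mm diameter) runs on along +x from the handle at the same height and at x = +135 mm turns straight down as the prong. In the rest the point is 95 mm above the table.
- hook_tip (a point): Lower end of the hook's prong: 135 mm ahead (+x) of and 75 mm below hook_grip; prong 8 mm in diameter. Same axes as hook_grip.
- onion_crate: Small blue slatted crate with purple-red onions, the one to fetch; loose, about 0.45 kg. 150 long (x), 160 wide (y), 80 tall, walls 4 mm. Origin: centre of its underside on the table. Front wall, towards the robot, is at x = -75 (outer face) to -71 mm. Behind it is an empty bay, 53 mm deep (x = -71 to -18 mm) and 152 mm wide, floor at 5 mm; behind a 60 mm tall divider lie the onions, up to about 85 mm above the table.
- onion_front (a point): Middle of the outer face of the onion crate's front wall, 40 mm above the table (75 mm ahead of the crate's origin, towards the robot).
- potato_crate: The same crate with tan potatoes; to be left alone. Origin: centre of its underside.
- carrot_crate: The same crate with orange carrots; to be left alone. Origin: centre of its underside. The three crates stand in a row across the table beyond the tape line, in any order, about 210 mm from centre to centre.
- hook_rest: Fixed bare-metal rest on the table, base 130 x 75 mm, 8 mm thick; origin: centre of its underside. The hook's handle lies along its x axis, centred over it, in two notched end plates (8 mm thick, at x = -50 and +50 mm). Notch floor 81 mm above the table, notch 29 mm wide between upright cheeks to 99 mm, then flaring at 45 degrees to about 75 mm wide at 119 mm. Free room between the plates for the fingers.
- tape_line: Straight yellow tape on the table, 20 mm wide (x), 660 long (y), flat. Origin: its centre, x axis across it, pointing away from the robot.
Things that resemble listed ones, but are neither listed nor needed, are in the scene too. Leave any purple look-alike of the part that bears hook_grip alone. Leave any turquoise look-alike of the onion_crate alone.

How it is judged:
On the way, in this order (a step that is already met when the one before it is completed fails the run):
1. the prong is down in the onion crate's front bay, below the rim (x of hook_tip in the frame of onion_crate between -0.073 and -0.016 m and y of hook_tip in the frame of onion_crate between -0.078 and 0.078 m and z of hook_tip in the frame of onion_crate below 0.07 m), for 0.1 s.
2. the crate's front wall is past the tape line, with the prong still in its front bay (x of onion_front in the frame of tape_line below 0 m and x of hook_tip in the frame of onion_crate between -0.073 and -0.016 m and z of hook_tip in the frame of onion_crate below 0.078 m), for 0.1 s.
At the end, for the whole second after the job is handed in: The middle of the onion crate's front wall is on the robot's side of the tape's centre line, the crate standing level on the table and at rest; the hook lies in both notches of its rest, prong down, its handle's centre within 25 mm of the rest's centre and 10 degrees of its direction (x of onion_front in the frame of tape_line below 0 m and angle between onion_crate's own z axis and vertical below 0.1 rad and height (world z) of onion_crate below 0.01 m and linear speed of onion_crate below 0.02 m/s and horizontal distance between hook_grip and hook_rest below 0.025 m and z of hook_grip in the frame of hook_rest between 0.088 and 0.102 m and angle between the x axis of hook_grip and the x axis of hook_rest, either way round below 0.17 rad and angle between hook_grip's own z axis and vertical below 0.17 rad); the robot touches nothing.
It fails at once if the gripper or arm pushes the onion crate (contact force between any of the fingers, the arm and onion_crate above 1 N).
It fails at once if the potato or carrot crate is moved by more than 20 mm (distance of any of potato_crate, carrot_crate from where it was at the start of the episode above 0.02 m).
It also fails if it takes over 54 s, if anything falls off the work surface, if the arm or the gripper's body presses on something with over 40 N, if the wrist force passes 120 N, or if a joint passes its speed limit or range.

## Robot

A 6-joint arm with a two-finger parallel gripper is mounted at the origin on the work surface. World frame = base frame: x ahead of the robot, y to its left, z up, the work surface at z = 0. Lengths are in m, angles in rad, forces in N, time in s.
With the tool pointing down it reaches from about 0.4 to 0.825 m from the base axis. Payload 7 kg.
Tool frame: the origin (TCP) lies on the centre line of the jaws, within the pads' length; the fingertips stand 25 mm ahead of it and the grasp point (between the pads) lies 6 mm ahead of it; z points along the fingers, y is the direction in which the jaws open and shut (so a half turn about z gives the same grasp; the last joint's range is limited). The gripper opens to 88 mm and grips with 3 to 60 N. Pads are 19 mm wide; open, the fingers measure 130 mm over their backs; the gripper's body (78 mm by 193 mm) begins 47 mm behind the grasp point.
Start: joints at [-0.92, 0.359, 0.012, 0, -1.224, -0.288], TCP at [0.24, -0.631, 0.252] pointing down, gripper open.
Joint ranges: [-3.07, 3.07], [-1.43, 2.12], [-1.02, 1.25], [-3.03, 1.67], [-3.05, -0], [-3.03, 3.03]. Speed limits (rad/s): [2.39, 2.39, 3.01, 3.14, 3.14, 3.14].

## Interface

Orientations are given as [roll, pitch, yaw] about the fixed x, y, z axes, in that order (R = Rz(yaw) Ry(pitch) Rx(roll)).
In Python, from station import * gives the robot as it stands. The module is installed in compiled form; this text tells all that it offers.
- The arm moves only by the tool step_arm, never from a script. Its argument "commands" is text: rows parted by semicolons, each of 6 numbers parted by spaces: the shift along the tool's x, y, z in mm, then the turn, a rotation vector about the tool's x, y, z in rad. A call has 1 to 8 rows; each row shifts and turns the commanded pose from where the row before left it, along the tool's axes as they then stand; what a row does not reach is not made up. A row lasts 1/8 s, in which the tool goes at most 62.5 mm and 10.7 degrees, less where a joint would pass 70% of its speed; a pose out of reach is approached as far as the arm can. A call is refused whole if a number of a shift passes 62.5 or a number of a turn 0.188, either way. A call with a gripper value outside its range is refused whole. "jaw" is the finger opening in mm, from 0 to 87.6, set as the call begins (left out, the last holds). The fingers move at their own pace and stop on an object; "grip_force" is the grip in N (left out, the last holds). Time passes only in rows, so rows that do not move let the fingers close. It gives the time, the measured TCP pose, the force and the opening at its end, in the units of the state.
- get_state(): the state, without advancing time (a new reading comes with each control period).
- grab_frame(name): name is "side" or "top" or "wrist"; returns a dict with "frame" (420x560x3 uint8, red, green, blue), "fovy" (degrees; the focal length in pixels is half the picture's height over the tangent of half this angle, whatever the lens; pixels are square), "cx", "cy" (the principal point, pixels), "k1" (the pictures are not rectified: a ray, as slopes to the right and down, at radius r is drawn at 1 + k1 r^2 times it, then the intrinsics apply), "rvec" (rotation vector, rad) and "tvec" (3), from world to camera coordinates, as OpenCV has them; the wrist camera has in their place "tool_from_camera" (4x4, takes a point from camera to tool coordinates, whose origin is the TCP and whose axes are the flange's). Camera axes: x right, y down, z forward; pixel columns grow to the right and rows downward; lengths in m; the calibration is good to about 2 mm. A picture is of the moment at which its call begins: read the wrist's pose just before it. There is no depth.
- job_done(): hands the job in, once; it reports no verdict.
Trained networks look in a picture, given as the dict that the camera call returned (one of the last four; its "shot" number tells which), for a name from the list of things; names that differ only in an ending like _2 or _b are one class to them, and where a whole thing is asked for, a point or a joint stands for the part that bears it (a point fixed in the world has none). Each returns a list of dicts, best first, with "conf" (0 to 1); they miss things now and then, are a little off and sometimes report something else, mostly with a low value. They report only what shows in the picture. A call takes as long as a camera call. They do not tell look-alikes from the thing itself.
- recognise(picture, name): "pixel" ([column, row] in pixels, amid what is visible of it).
The state is a dict: "t": time; "q": joint angles; "qd": joint speeds; "joint_efforts": joint torques, N m; "eef_pos": TCP position; "ee_rot": TCP orientation; "force": force on the tool from outside, world axes, zero at the start; "moment": the same for the moment, N m; "width": finger opening in m.
Only numpy, scipy, OpenCV 4.12 (cv2) and the standard library are available. Lean on these libraries where they do the work, as an engineer would, in place of code of your own. Each camera call takes 0.05 s, during which the arm holds its last target.

## Working session

There is one attempt and no reset: what is moved stays moved. The work goes in short steps, Python scripts to look and compute and a tool call to move; the robot and the scene stay as the last step left them, time stands still between calls to the robot, and variables do not carry over. Pictures are saved under pics/ and viewed, and the job is handed in when it is done.

Besides the shell and the picture viewer there is one more tool, called after "Request:" in YAML: its name, and indented under it one key for each argument. step_arm: Moves the arm, as the interface text tells. Its arguments: {"type":"object","properties":{"commands":{"type":"string"},"jaw":{"type":"number"},"grip_force":{"type":"number"}},"required":["commands"]}

```bash
mkdir -p pics; cat > h.py <<'E'
import numpy as np, cv2
from station import *
def K(p):
    h,w=p["frame"].shape[:2]; f=h/2/np.tan(np.radians(p["fovy"])/2)
    return np.array([[f,0,p["cx"]],[0,f,p["cy"]],[0,0,1.]])
def D(p): return np.array([p["k1"],0,0,0,0.])
def pose(p):  # R,t world->cam
    if "rvec" in p:
        return cv2.Rodrigues(np.array(p["rvec"],float))[0], np.array(p["tvec"],float).ravel()
    T=p["T"]; R=T[:3,:3].T; return R,-R@T[:3,3]
def onplane(p,px,z):
    R,t=pose(p); u=cv2.undistortPoints(np.array(px,float).reshape(-1,1,2),K(p),D(p)).reshape(-1,2)
    out=[]
    c=-R.T@t
    for a in u:
        d=R.T@np.array([a[0],a[1],1]); s=(z-c[2])/d[2]; out.append(c+s*d)
    return np.array(out)
def proj(p,X):
    R,t=pose(p); return cv2.projectPoints(np.array(X,float).reshape(-1,1,3),cv2.Rodrigues(R)[0],t,K(p),D(p))[0].reshape(-1,2)
def save(p,n,s=1): cv2.imwrite("pics/"+n,cv2.resize(p["frame"][:,:,::-1],None,fx=s,fy=s))
E
python3 - <<'E'
from h import *
s=get_state(); print(s["t"],s["eef_pos"],s["ee_rot"],s["width"])
import pickle
for n in ["side","top"]:
    p=grab_frame(n); save(p,n+"0.png",1.4); pickle.dump(p,open(n+"0.pkl","wb"))
    R,t=pose(p); print(n,-R.T@t)
    for k in ["hook_grip","hook_tip","onion_crate","potato_crate","carrot_crate","hook_rest","tape_line","onion_front"]:
        print(k,[(np.round(d["pixel"]).tolist(),round(d["conf"],2)) for d in recognise(p,k)])
E
```

```text
0.0 [ 0.23939465 -0.63065494  0.25062245] [ 3.13993779e+00 -1.55643674e-04 -2.77889323e+00] 0.08742695604709275
side [0.38172945 0.69761076 0.96999161]
hook_grip [([379.0, 166.0], 0.93), ([296.0, 132.0], 0.83)]
hook_tip [([302.0, 133.0], 0.95), ([378.0, 168.0], 0.61)]
onion_crate [([195.0, 181.0], 0.92), ([315.0, 265.0], 0.92)]
potato_crate [([152.0, 330.0], 0.73), ([238.0, 300.0], 0.67)]
carrot_crate [([168.0, 245.0], 0.89)]
hook_rest [([298.0, 157.0], 0.72), ([168.0, 247.0], 0.21)]
tape_line [([236.0, 303.0], 0.6)]
onion_front [([314.0, 262.0], 0.93), ([194.0, 182.0], 0.68)]
top [ 0.41975121 -0.06346494  1.13056274]
hook_grip [([423.0, 214.0], 0.89), ([416.0, 324.0], 0.7)]
hook_tip [([421.0, 216.0], 0.9), ([417.0, 323.0], 0.65)]
onion_crate [([246.0, 270.0], 0.82), ([333.0, 111.0], 0.67)]
potato_crate [([144.0, 135.0], 0.77)]
carrot_crate [([233.0, 116.0], 0.67), ([425.0, 215.0], 0.29)]
hook_rest [([407.0, 223.0], 0.96), ([422.0, 218.0], 0.19)]
tape_line [([239.0, 200.0], 0.66)]
onion_front [([246.0, 266.0], 0.7), ([330.0, 112.0], 0.61)]
```

View pics/top0.png

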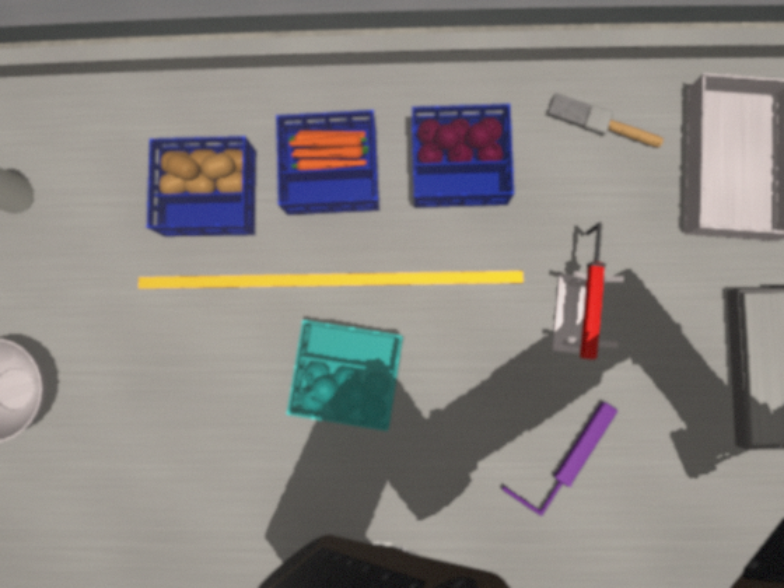

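View pics/side0.png

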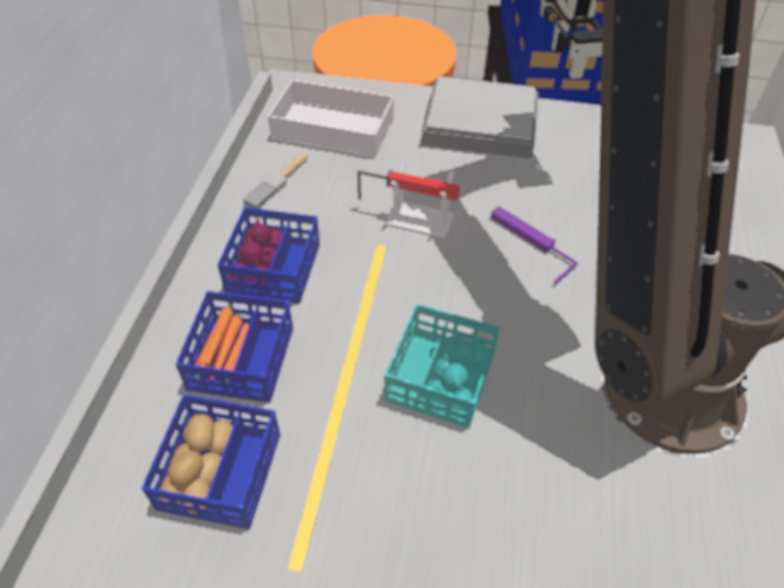

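The red hook is at (423,222) in the top view, and its purple look-alike at (418,318) stays. The blue crate with purple-red onions is at (330,110), with carrots at (233,116) and potatoes at (144,135). The turquoise look-alike is at (246,268). Next I enlarge the two targets.

```bash
python3 - <<'E'
from h import *
import pickle
p=pickle.load(open("top0.pkl","rb")); q=pickle.load(open("side0.pkl","rb"))
f=p["frame"]; a=cv2.resize(f[145:265,370:470],None,fx=4,fy=4,interpolation=cv2.INTER_CUBIC)
b=cv2.resize(f[65:185,285:385],None,fx=4,fy=4,interpolation=cv2.INTER_CUBIC)
cv2.imwrite("pics/crop0.png",np.hstack([a,b])[:,:,::-1])
hsv=cv2.cvtColor(f,cv2.COLOR_RGB2HSV)
m=(((hsv[...,0]<6)|(hsv[...,0]>174))&(hsv[...,1]>180)&(hsv[...,2]>110)).astype(np.uint8)
m[:, :380]=0
print(m.sum()); c=max(cv2.findContours(m,0,2)[0],key=cv2.contourArea); r=cv2.minAreaRect(c); print(r); bx=cv2.boxPoints(r)
print(bx); print(onplane(p,bx,.109)); 
m=((hsv[...,0]>20)&(hsv[...,0]<32)&(hsv[...,1]>150)).astype(np.uint8); 
c=max(cv2.findContours(m,0,2)[0],key=cv2.contourArea); r=cv2.minAreaRect(c); print(r); print(onplane(p,cv2.boxPoints(r),0)); 
E
```

```text
620
((423.3592834472656, 222.1182098388672), (10.69875717163086, 64.2791748046875), 4.969740867614746)
[[415.2458  253.67355]
 [420.81427 189.63605]
 [431.47278 190.56287]
 [425.9043  254.60037]]
[[ 0.42418057 -0.31682609  0.109     ]
 [ 0.56041493 -0.33407388  0.109     ]
 [ 0.55806764 -0.35676474  0.109     ]
 [ 0.42190511 -0.33923153  0.109     ]]
((235.51194763183594, 199.3042755126953), (7.444724082946777, 273.1035461425781), 89.14913940429688)
[[ 0.56875938  0.41019666  0.        ]
 [ 0.56784933 -0.24724175  0.        ]
 [ 0.55010079 -0.24694524  0.        ]
 [ 0.55058368  0.40942686  0.        ]]
```

View pics/crop0.png

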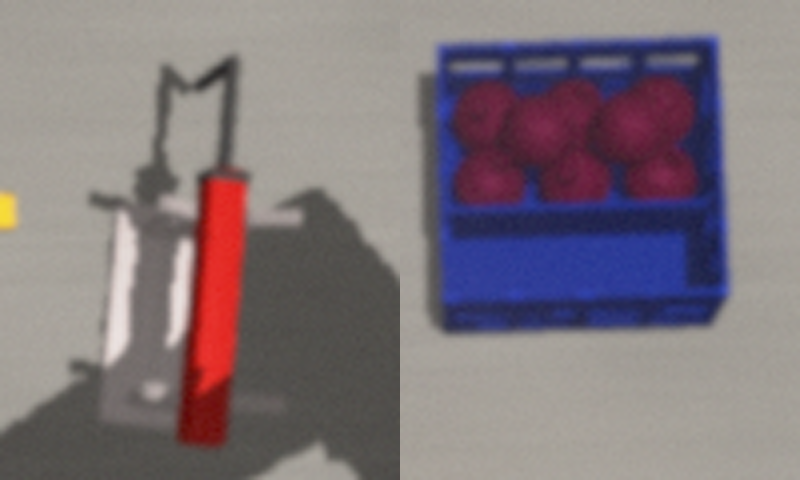

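```bash
python3 - <<'E'
from h import *
import pickle
p=pickle.load(open("top0.pkl","rb"))
A=lambda l,o:[[x/4+o[0]-.4,y/4+o[1]-.4] for x,y in l]
print("handle",onplane(p,A([(205,177),(247,180),(225,445),(178,440)],(370,145)),.109).round(4))
print("rod bend",onplane(p,A([(235,63)],(370,145)),.095))
print("rim",onplane(p,A([(38,45),(318,38),(327,297),(43,302)],(285,65)),.08).round(4))
print("base front",onplane(p,A([(312,326),(47,332)],(285,65)),.0).round(4))
E
python3 - <<'E'
import sys; sys.path.insert(0,'.')
from h import *
import pickle,os
os.chdir('.')
# joint-free check in side view: project model
q=pickle.load(open("side0.pkl","rb"));p=pickle.load(open("top0.pkl","rb"))
def boxpts(c,yaw,lo,hi):
    R=np.array([[np.cos(yaw),-np.sin(yaw),0],[np.sin(yaw),np.cos(yaw),0],[0,0,1]])
    return [np.array(c)+R@np.array([x,y,z]) for x in(lo[0],hi[0]) for y in (lo[1],hi[1]) for z in(lo[2],hi[2])]
from scipy.optimize import least_squares
A=lambda l,o:[[x/4+o[0]-.4,y/4+o[1]-.4] for x,y in l]
def fit(loc,px,z0,x0):
    loc=np.array(loc);px=np.array(px)
    def W(v):
        c,s=np.cos(v[2]),np.sin(v[2]); return np.c_[v[0]+c*loc[:,0]-s*loc[:,1],v[1]+s*loc[:,0]+c*loc[:,1],loc[:,2]+z0]
    r=least_squares(lambda v:(proj(p,W(v))-px).ravel(),x0); print(r.x,np.abs(r.fun).max()); return r.x,W
ch,_=fit([(.075,.011,.014),(.075,-.011,.014),(-.075,-.011,.014),(-.075,.011,.014)],A([(205,177),(247,180),(225,445),(178,440)],(370,145)),.095,[.49,-.33,-.1])
cc,_=fit([(.075,.08,.08),(.075,-.08,.08),(-.075,-.08,.08),(-.075,.08,.08),(-.075,-.08,0),(-.075,.08,0)],A([(38,45),(318,38),(327,297),(43,302),(312,326),(47,332)],(285,65)),0,[.75,-.2,0])
for im,n in((p,"top"),(q,"side")):
    g=cv2.resize(im["frame"],None,fx=1.4,fy=1.4)
    for P in boxpts((ch[0],ch[1],.095),ch[2],(-.075,-.011,-.014),(.075,.011,.014))+boxpts((ch[0],ch[1],.095),ch[2],(.135,0,-.075),(.135,0,0))+boxpts((cc[0],cc[1],0),cc[2],(-.075,-.08,0),(.075,.08,.08)):
        u=proj(im,P)[0]; cv2.circle(g,tuple(int(round(v*1.4)) for v in u),2,(0,255,0),-1)
    cv2.imwrite(f"pics/m_{n}.png",g[:,:,::-1])
E
```

```text
handle [[ 0.5621 -0.3342  0.109 ]
 [ 0.5601 -0.3566  0.109 ]
 [ 0.4193 -0.339   0.109 ]
 [ 0.4223 -0.3143  0.109 ]]
rod bend [[ 0.62659154 -0.35699183  0.095     ]]
rim [[ 0.83   -0.067   0.08  ]
 [ 0.8307 -0.2256  0.08  ]
 [ 0.6805 -0.2257  0.08  ]
 [ 0.6806 -0.0675  0.08  ]]
base front [[ 0.6828 -0.2285  0.    ]
 [ 0.682  -0.0699  0.    ]]
[ 0.49106576 -0.33606174 -0.133475  ] 2.204854829786285
[ 0.75606708 -0.14713959  0.00604506] 0.9416884156955803
```

```bash
python3 - <<'E'
import cv2,numpy as np
a=cv2.imread("pics/m_top.png");b=cv2.imread("pics/m_side.png")
a=cv2.resize(a[210:380,520:660],(494,600),interpolation=2)
b=cv2.resize(b[150:310,210:470],(800,492),interpolation=2)
cv2.imwrite("pics/ma.png",a);cv2.imwrite("pics/mb.png",b)
E
```

```text
(no output)
```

View pics/ma.png

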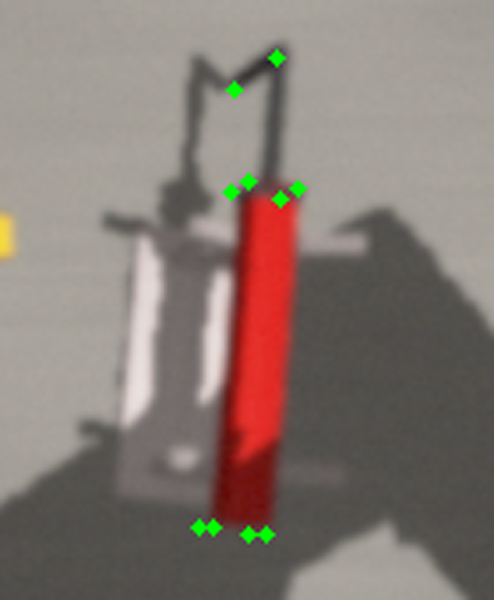

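View pics/mb.png

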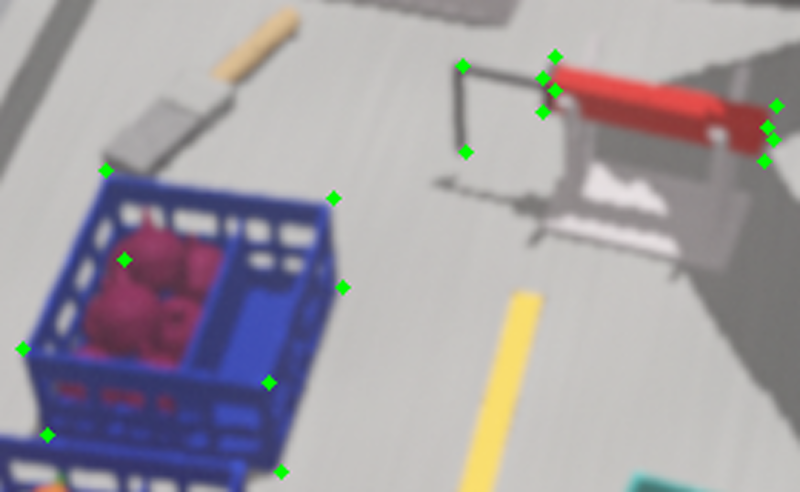

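```bash
cat >> h.py <<'E'
from scipy.spatial.transform import Rotation as Ro
def rel(target,yaw):
    s=get_state(); R=Ro.from_euler("xyz",s["ee_rot"]); d=R.inv().apply(np.array(target)-s["eef_pos"])*1000
    T=Ro.from_euler("xyz",[np.pi,0,yaw]); rv=(R.inv()*T).as_rotvec()
    print("t",s["t"],"pos",s["eef_pos"].round(4),"rot",np.round(s["ee_rot"],4),"w",round(s["width"],4),"F",np.round(s["force"],1))
    print("tool shift mm (before turn)",d.round(1),"turn",rv.round(4)); 
    d2=T.inv().apply(np.array(target)-s["eef_pos"])*1000; print("shift if after turn",d2.round(1))
def wrist():
    s=get_state(); p=grab_frame("wrist"); R=Ro.from_euler("xyz",s["ee_rot"]).as_matrix()
    T=np.eye(4);T[:3,:3]=R;T[:3,3]=s["eef_pos"]; p["T"]=T@np.array(p["tool_from_camera"]); return p
E
python3 - <<'E'
from h import *
rel([.49,-.337,.25],np.pi-.11)
p=grab_frame("wrist"); print(p["tool_from_camera"])
import pickle
t=pickle.load(open("top0.pkl","rb")); print(onplane(t,[[288/1.4,414/1.4],[386/1.4,430/1.4],[402/1.4,333/1.4],[305/1.4,318/1.4]],.08))
E
```

```text
t 0.9 pos [ 0.2395 -0.631   0.2516] rot [ 3.1416  0.     -2.7788] w 0.0876 F [-0.1  0.5 -0. ]
tool shift mm (before turn) [-338.5  186.     1.6] turn [ 0.     -0.      0.4728]
shift if after turn [-216.7  319.8    1.6]
[[-7.05401719e-04 -9.56747659e-01 -2.90918236e-01  7.84968901e-02]
 [ 9.99999703e-01 -7.65271632e-04  9.20201267e-05  1.85834563e-04]
 [-3.10671514e-04 -2.90918085e-01  9.56747914e-01 -1.33624992e-01]
 [ 0.00000000e+00  0.00000000e+00  0.00000000e+00  1.00000000e+00]]
[[ 0.33855462  0.13311853  0.08      ]
 [ 0.31288953 -0.01946895  0.08      ]
 [ 0.46249967 -0.04617557  0.08      ]
 [ 0.48807661  0.1064288   0.08      ]]
```

Request:
step_arm:
  commands: "-42.3 23.2 0 0 0 0;-42.3 23.2 0 0 0 0;-42.3 23.2 0 0 0 0;-42.3 23.2 0 0 0 0;-42.3 23.2 0 0 0 0;-42.3 23.2 0 0 0 0;-42.3 23.2 0 0 0 0;-42.3 23.2 0 0 0 0"

```text
t: 1.95
eef_pos: [0.4909, -0.3361, 0.2519]
ee_rot: [-3.141, 0.0, -2.779]
force: [0.3, -0.6, -0.1]
width: 0.0881
```

Request:
step_arm:
  commands: "0 0 0 0 0 0.158;0 0 0 0 0 0.158;0 0 0 0 0 0.157;0 0 0 0 0 0"

```text
t: 2.45
eef_pos: [0.4901, -0.3374, 0.2516]
ee_rot: [3.142, 0.0, 3.033]
force: [0.0, 0.9, 0.5]
width: 0.0876
```

```bash
python3 - <<'E'
from h import *
rel([.49,-.337,.25],np.pi-.11)
p=wrist(); save(p,"w1.png",1.4)
import pickle; p2=dict(p); pickle.dump(p2,open("w1.pkl","wb"))
for k in ["hook_grip","hook_rest"]:
    print(k,[(d["pixel"],d["conf"]) for d in recognise(p,k)])
E
```

```text
t 2.45 pos [ 0.4901 -0.3374  0.2516] rot [3.1416e+00 1.0000e-04 3.0325e+00] w 0.0876 F [0.  0.9 0.5]
tool shift mm (before turn) [0.1 0.3 1.6] turn [0.     0.0001 0.001 ]
shift if after turn [0.1 0.3 1.6]
hook_grip [([217.5, 17.9], 0.81), ([280.4, 204.0], 0.75)]
hook_rest [([295.1, 187.5], 0.93)]
```

View pics/w1.png

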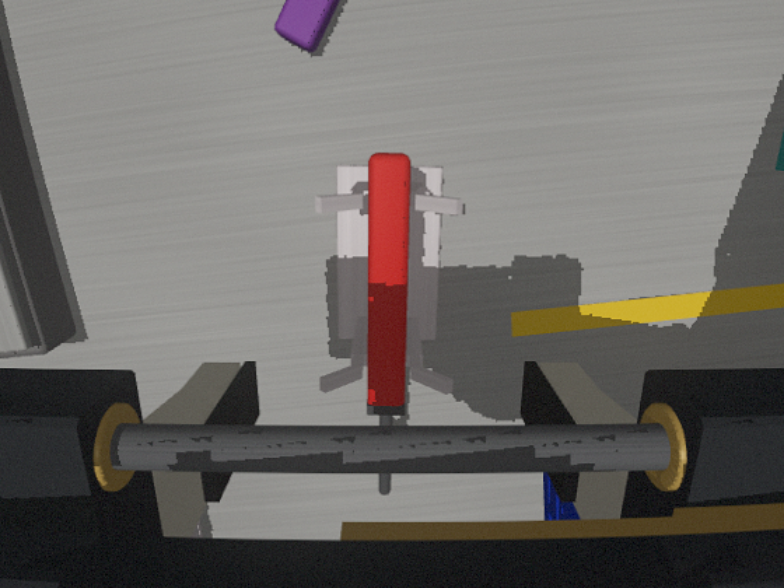

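```bash
python3 - <<'E'
from h import *
import pickle
p=pickle.load(open("w1.pkl","rb"))
f=lambda l:np.array(l)/1.4-.3
c=onplane(p,f([(369,155),(411,155),(406,404),(368,404)]),.109); print(c.round(4))
n=(c[0]+c[1])/2; e=(c[2]+c[3])/2; print("mid",(n+e)/2,"len",np.linalg.norm(n-e),"yaw",np.arctan2(*(e-n)[1::-1]))
print("rod",onplane(p,f([(384.5,490)]),.095))
c=onplane(p,f([(337,166),(443,166)]),.008); print("rest base",c)
E
```

```text
[[ 0.418  -0.3397  0.109 ]
 [ 0.4203 -0.3185  0.109 ]
 [ 0.5598 -0.3352  0.109 ]
 [ 0.5574 -0.3573  0.109 ]]
mid [ 0.48888437 -0.33767174  0.109     ] len 0.14047396239899748 yaw -0.12214026446312641
rod [[ 0.62841858 -0.35575031  0.095     ]]
rest base [[ 0.42513345 -0.36684144  0.008     ]
 [ 0.43323224 -0.2933642   0.008     ]]
```

Request:
step_arm:
  commands: "0 0 40 0 0 0.005;0 0 40 0 0 0.005;0 0 40 0 0 0;0 0 20 0 0 0;0 0 10.5 0 0 0;0 0 0 0 0 0"
  jaw: 60

```text
t: 3.35
eef_pos: [0.49, -0.3375, 0.1008]
ee_rot: [3.142, -0.001, 3.022]
force: [0.6, -1.3, 0.1]
width: 0.0599
```

Request:
step_arm:
  commands: "0 0 0 0 0 0;0 0 0 0 0 0;0 0 0 0 0 0;0 0 0 0 0 0;0 0 0 0 0 0"
  jaw: 0
  grip_force: 50

```text
t: 3.98
eef_pos: [0.4901, -0.3375, 0.1013]
ee_rot: [-3.141, 0.0, 3.022]
force: [-1.0, -0.2, 2.6]
width: 0.0217
```

Request:
step_arm:
  commands: "0 0 -15 0 0 0;0 0 -30 0 0 0;0 0 -30 0 0 0;0 0 -30 0 0 0;0 0 -15 0 0 0;0 0 0 0 0 0"

```text
t: 4.72
eef_pos: [0.4904, -0.3375, 0.2221]
ee_rot: [-3.141, 0.002, 3.021]
force: [-0.2, 0.5, -3.0]
width: 0.0219
```

```bash
python3 - <<'E'
from h import *
rel([.577,-.147,.221],np.pi+.006)
p=wrist(); save(p,"w2.png",1.4)
E
```

```text
t 4.725 pos [ 0.4904 -0.3375  0.2221] rot [-3.1413e+00  2.1000e-03  3.0214e+00] w 0.0219 F [-0.2  0.5 -3. ]
tool shift mm (before turn) [-63.1 199.5   1.2] turn [-0.0004  0.0021 -0.1262]
shift if after turn [-87.7 190.    1.1]
```

View pics/w2.png

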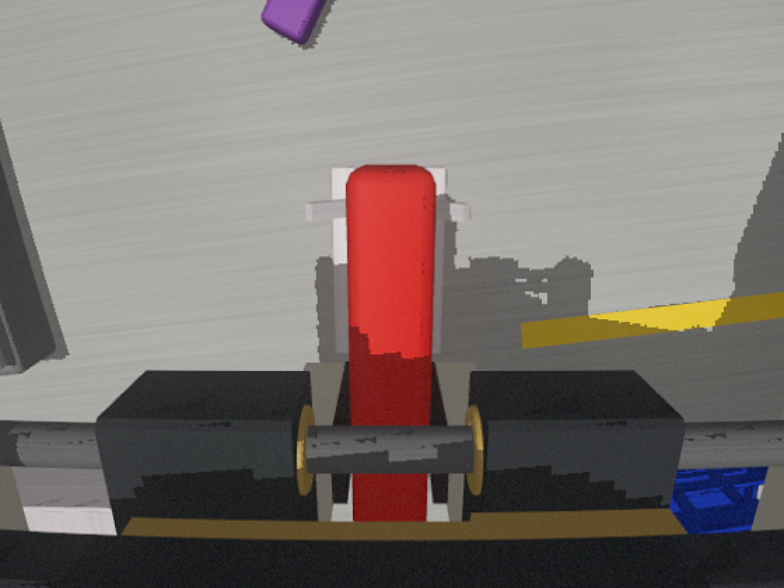

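Request:
step_arm:
  commands: "-6.3 20 0 0 0 0;-12.6 39.9 0 0 0 0;-12.6 39.9 0 0 0 0;-12.6 39.9 0 0 0 0;-12.6 39.9 0 0 0 0;-6.3 20 0 0 0 0;0 0 0 0 0.002 -0.126;0 0 0 0 0 0"

```text
t: 5.78
eef_pos: [0.5762, -0.1463, 0.2201]
ee_rot: [3.141, -0.004, -3.136]
force: [-1.0, -0.6, -1.9]
width: 0.0217
```

```bash
python3 - <<'E'
from h import *
rel([.577,-.147,.221],np.pi+.006)
p=grab_frame("top"); q=grab_frame("side")
a=cv2.resize(p["frame"][60:240,270:450],(560,560),interpolation=2)
cv2.imwrite("pics/t3.png",a[:,:,::-1])
a=cv2.resize(q["frame"][60:260,120:360],(720,600),interpolation=2)
cv2.imwrite("pics/s3.png",a[:,:,::-1])
s=get_state(); print(recognise(q,"hook_tip")); print(proj(q,[s["eef_pos"]+[.135,0,-.081]]))
E
```

```text
t 5.775 pos [ 0.5762 -0.1463  0.2201] rot [ 3.1414 -0.0036 -3.1359] w 0.0217 F [-1.  -0.6 -1.9]
tool shift mm (before turn) [-0.8 -0.7 -0.9] turn [ 0.0001 -0.0036 -0.0003]
shift if after turn [-0.8 -0.7 -0.9]
[{'pixel': [272.5, 140.1], 'conf': 0.84}, {'pixel': [379.3, 166.8], 'conf': 0.64}]
[[206.40177538 155.53494544]]
```

View pics/t3.png

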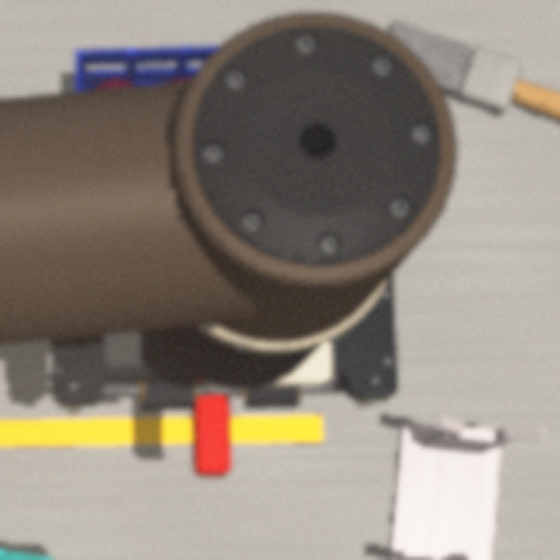

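View pics/s3.png

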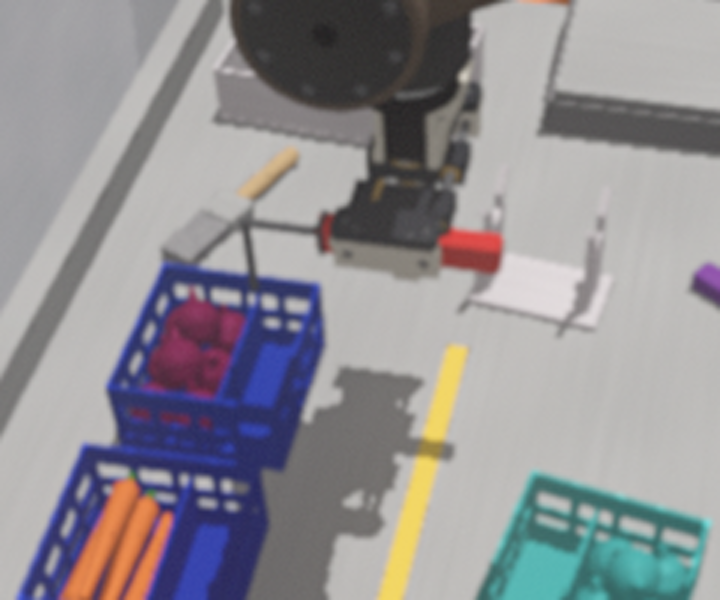

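Request:
step_arm:
  commands: "0 0 15 0 0 0;0 0 25 0 0 0;0 0 25 0 0 0;0 0 25 0 0 0;0 0 18 0 0 0;0 0 0 0 0 0;0 0 0 0 0 0"
  grip_force: 60

```text
t: 6.8
eef_pos: [0.5765, -0.1471, 0.1133]
ee_rot: [-3.142, -0.002, -3.136]
force: [0.9, -0.4, -2.0]
width: 0.0215
```

```bash
python3 - <<'E'
from h import *
rel([.437,-.146,.112],np.pi+.006)
q=grab_frame("side")
a=cv2.resize(q["frame"][60:260,120:360],(720,600),interpolation=2)
cv2.imwrite("pics/s4.png",a[:,:,::-1])
E
```

```text
t 6.8 pos [ 0.5765 -0.1471  0.1133] rot [-3.1415e+00 -1.7000e-03 -3.1363e+00] w 0.0215 F [ 0.9 -0.4 -2. ]
tool shift mm (before turn) [139.5   1.8   1.6] turn [-0.0001 -0.0017 -0.0007]
shift if after turn [139.5   1.9   1.3]
```

View pics/s4.png

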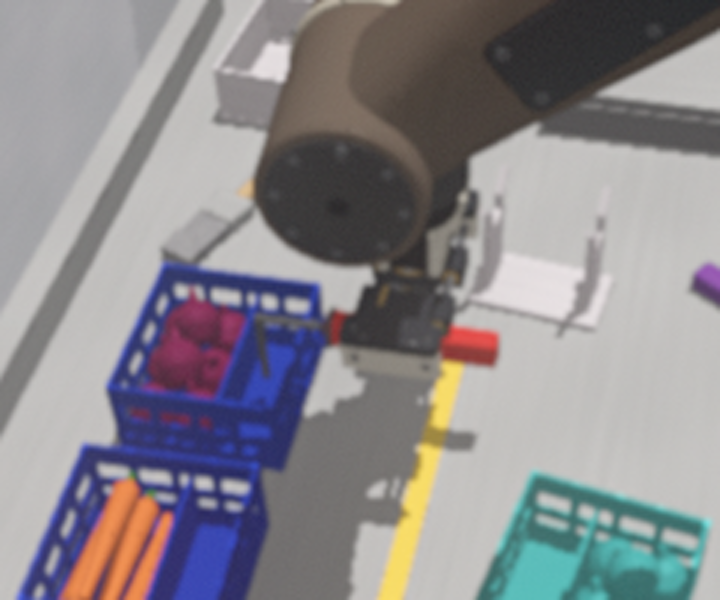

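Request:
step_arm:
  commands: "8 0 0 0 0 0;8 0 0 0 0 0;6 0 0 0 0 0;6 0 0 0 0 0;10 0 0 0 0 0;10 0 0 0 0 0;10 0 0 0 0 0;10 0 0 0 0 0"

```text
t: 7.85
eef_pos: [0.5078, -0.1472, 0.1133]
ee_rot: [3.141, -0.001, -3.136]
force: [1.1, -0.1, -1.7]
width: 0.0215
```

```bash
python3 - <<'E'
from h import *
rel([.415,-.147,.112],np.pi+.006)
q=grab_frame("side")
a=cv2.resize(q["frame"][60:260,120:360],(720,600),interpolation=2)
cv2.imwrite("pics/s5.png",a[:,:,::-1])
E
```

```text
t 7.85 pos [ 0.5078 -0.1472  0.1133] rot [ 3.1415e+00 -1.5000e-03 -3.1357e+00] w 0.0215 F [ 1.1 -0.1 -1.7]
tool shift mm (before turn) [92.8  0.8  1.5] turn [ 0.0001 -0.0015 -0.0002]
shift if after turn [92.8  0.8  1.3]
```

View pics/s5.png

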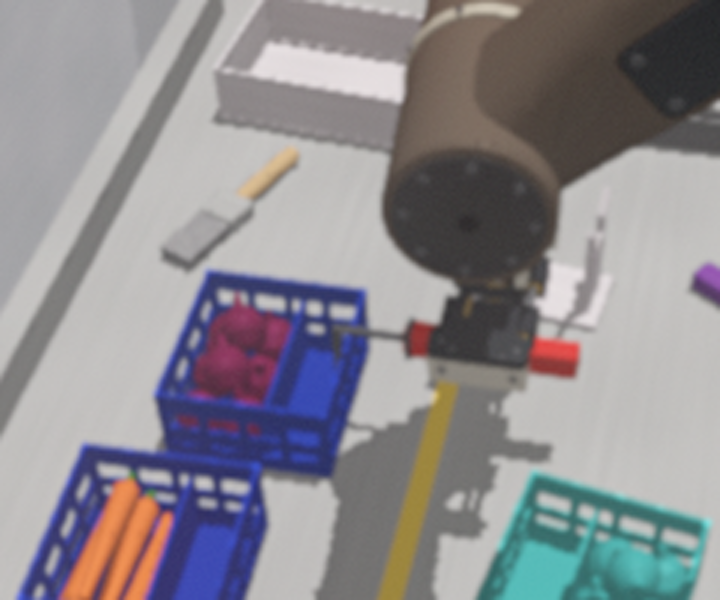

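Request:
step_arm:
  commands: "11 0 0 0 0 0;12 0 0 0 0 0;12 0 0 0 0 0;12 0 0 0 0 0;12 0 0 0 0 0;12 0 0 0 0 0;12 0 0 0 0 0;10 0 0 0 0 0"

```text
t: 8.9
eef_pos: [0.4144, -0.1478, 0.1134]
ee_rot: [3.141, -0.002, -3.136]
force: [1.5, 0.1, -2.4]
width: 0.0216
```

```bash
python3 - <<'E'
from h import *
rel([.415,-.147,.112],np.pi+.006)
q=grab_frame("side")
a=cv2.resize(q["frame"][60:260,120:360],(720,600),interpolation=2)
cv2.imwrite("pics/s6.png",a[:,:,::-1])
q=grab_frame("top"); save(q,"t6.png",1.4)
E
```

```text
t 8.9 pos [ 0.4144 -0.1478  0.1134] rot [ 3.1414e+00 -2.1000e-03 -3.1358e+00] w 0.0216 F [ 1.5  0.1 -2.4]
tool shift mm (before turn) [-0.6  0.8  1.4] turn [ 0.0002 -0.0021 -0.0002]
shift if after turn [-0.6  0.8  1.4]
```

View pics/s6.png

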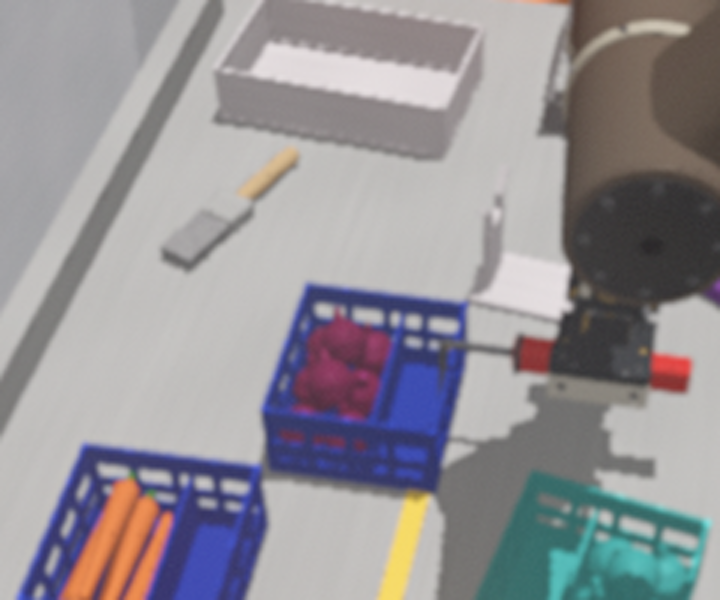

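View pics/t6.png

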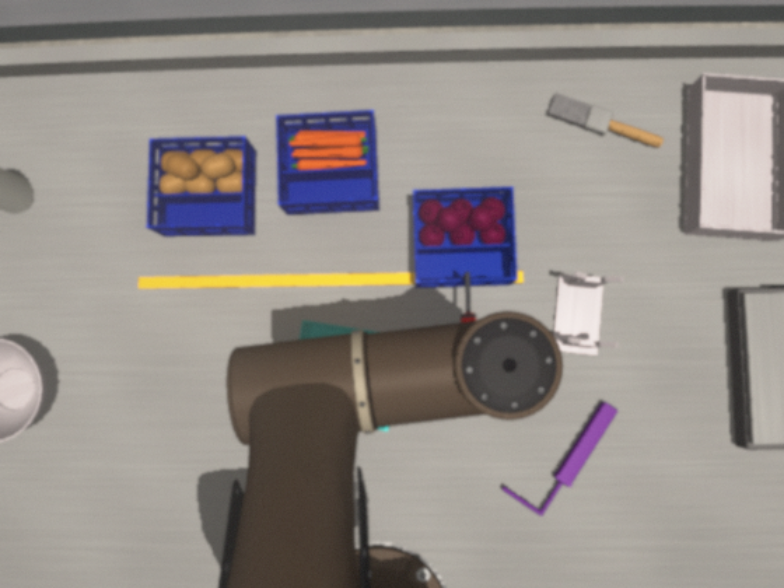

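```bash
python3 - <<'E'
from h import *
q=grab_frame("top")
a=cv2.resize(q["frame"][125:215,285:380],(760,720)[:2],interpolation=2)
a=cv2.resize(q["frame"][125:215,285:380],None,fx=6,fy=6,interpolation=2)
cv2.imwrite("pics/t7.png",a[:,:,::-1])
f=lambda l:np.array(l)/1.4-.3
print(onplane(q,f([(414,190),(512,187)]),.08))
print(onplane(q,f([(415,281),(517,278)]),.08))
print(onplane(q,f([(415,286),(517,283)]),.0))
E
```

```text
[[ 0.69131343 -0.06776843  0.08      ]
 [ 0.69326433 -0.22402659  0.08      ]]
[[ 0.54475447 -0.06709441  0.08      ]
 [ 0.54701707 -0.22731265  0.08      ]]
[[ 0.54574442 -0.06724057  0.        ]
 [ 0.54820413 -0.23952879  0.        ]]
```

View pics/t7.png

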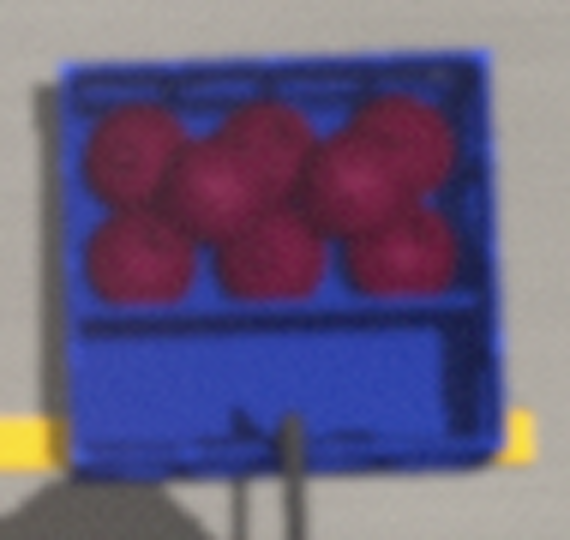

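Request:
step_arm:
  commands: "5 0 0 0 0 0;4 0 0 0 0 0;0 0 0 0 0 0;-7 0 0 0 0 0;-8 0 0 0 0 0;0 0 -15 0 0 0;0 0 -25 0 0 0;0 0 -30 0 0 0"

```text
t: 10.05
eef_pos: [0.4215, -0.1477, 0.1836]
ee_rot: [3.142, -0.004, -3.136]
force: [-0.6, -0.0, -2.1]
width: 0.0215
```

Request:
step_arm:
  commands: "0 0 -25 0 0 0;0 0 -13 0 0 0;0 0 0 0 0 0"

```text
t: 10.42
eef_pos: [0.422, -0.1477, 0.2217]
ee_rot: [3.141, -0.001, -3.136]
force: [-0.6, 0.7, -2.6]
width: 0.0216
```

```bash
python3 - <<'E'
from h import *
rel([.4901,-.3375,.221],3.022)
q=grab_frame("side"); save(q,"s8.png",1.4)
s=get_state();a=s["ee_rot"][2]-np.pi
print(recognise(q,"hook_tip")); print(proj(q,[s["eef_pos"]+[.135*np.cos(a),.135*np.sin(a),-.081]]))
E
```

```text
t 10.425 pos [ 0.422  -0.1477  0.2217] rot [ 3.1413e+00 -9.0000e-04 -3.1359e+00] w 0.0216 F [-0.6  0.7 -2.6]
tool shift mm (before turn) [ -67.  -190.2    0.5] turn [ 0.0003 -0.0009  0.1253]
shift if after turn [ -90.2 -180.3    0.7]
[{'pixel': [381.3, 169.0], 'conf': 0.85}, {'pixel': [294.3, 149.0], 'conf': 0.81}]
[[266.30072515 163.64534436]]
```

View pics/s8.png

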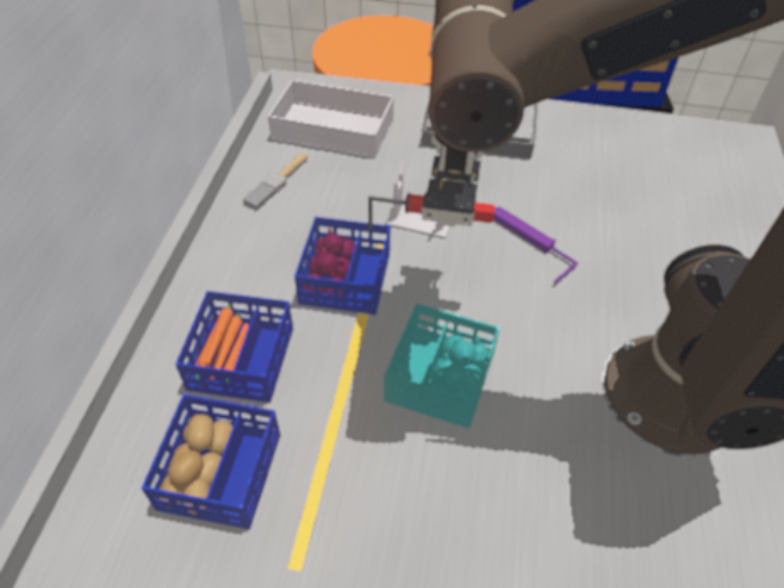

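Request:
step_arm:
  commands: "-7 -19 0 0 0 0;-13 -38 0 0 0 0;-13 -38 0 0 0 0;-13 -38 0 0 0 0;-13 -38 0 0 0 0;-8 -19.2 0 0 0 0;0 0 0 0 0 0.125;0 0 0 0 0 0"

```text
t: 11.52
eef_pos: [0.489, -0.3376, 0.2194]
ee_rot: [3.141, -0.005, 3.022]
force: [-0.6, 1.3, -1.7]
width: 0.0216
```

```bash
python3 - <<'E'
from h import *
rel([.4901,-.3375,.1013],3.022)
p=wrist(); save(p,"w9.png",1.4)
E
```

```text
t 11.525 pos [ 0.489  -0.3376  0.2194] rot [ 3.141  -0.0049  3.0224] w 0.0216 F [-0.6  1.3 -1.7]
tool shift mm (before turn) [-1.70e+00  1.00e-01  1.18e+02] turn [ 0.0006 -0.0049  0.0004]
shift if after turn [ -1.1   0.2 118.1]
```

View pics/w9.png

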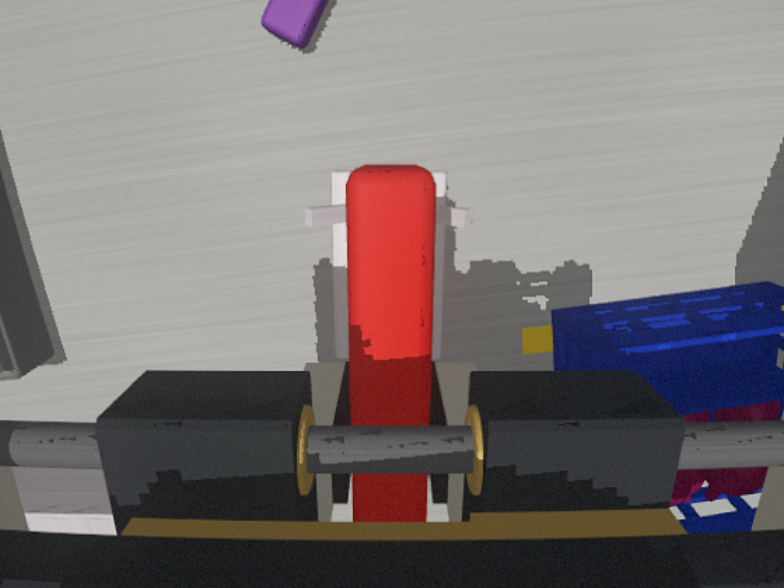

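Request:
step_arm:
  commands: "-1 0 20 0 0 0;0 0 30 0 0 0;0 0 30 0 0 0;0 0 20 0 0 0;0 0 10 0 0 0;0 0 6 0 0 0;0 0 1.5 0 0 0;0 0 0 0 0 0"

```text
t: 12.58
eef_pos: [0.4907, -0.3378, 0.1043]
ee_rot: [-3.141, -0.001, 3.023]
force: [-0.2, 0.4, -1.3]
width: 0.0214
```

```bash
python3 - <<'E'
from h import *
rel([.4901,-.3375,.1013],3.022)
q=grab_frame("side"); a=cv2.resize(q["frame"][100:220,230:370],(700,600),interpolation=2)
cv2.imwrite("pics/s10.png",a[:,:,::-1])
E
```

```text
t 12.575 pos [ 0.4907 -0.3378  0.1043] rot [-3.1412e+00 -1.1000e-03  3.0228e+00] w 0.0214 F [-0.2  0.4 -1.3]
tool shift mm (before turn) [0.6 0.2 3. ] turn [-0.0004 -0.0011  0.0008]
shift if after turn [0.6 0.2 3. ]
```

View pics/s10.png

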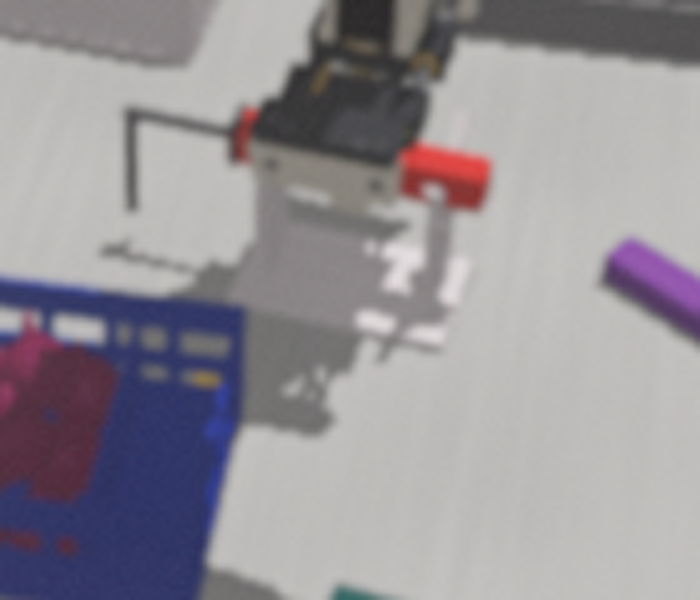

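In the notches and about 2–3 mm above the floor; lower, then release.

Request:
step_arm:
  commands: "0 0 2 0 0 0;0 0 1 0 0 0;0 0 0 0 0 0"

```text
t: 13.0
eef_pos: [0.4905, -0.3377, 0.1013]
ee_rot: [-3.141, -0.001, 3.023]
force: [-1.4, 2.3, 4.3]
width: 0.0216
```

Request:
step_arm:
  commands: "0 0 0 0 0 0;0 0 0 0 0 0;0 0 0 0 0 0;0 0 0 0 0 0"
  jaw: 55

```text
t: 13.5
eef_pos: [0.4904, -0.3376, 0.1006]
ee_rot: [-3.141, -0.002, 3.022]
force: [0.3, -0.1, -0.6]
width: 0.0531
```

Request:
step_arm:
  commands: "0 0 -20 0 0 0;0 0 -40 0 0 0;0 0 -50 0 0 0;0 0 -40 0 0 0;0 0 0 0 0 0;0 0 0 0 0 0"

```text
t: 14.25
eef_pos: [0.4904, -0.3374, 0.2503]
ee_rot: [3.141, -0.002, 3.022]
force: [0.0, -0.2, -1.2]
width: 0.055
```

```bash
python3 - <<'E'
from h import *
rel([.4901,-.3375,.25],3.032)
p=wrist(); save(p,"w11.png",1.4)
q=grab_frame("side"); a=cv2.resize(q["frame"][100:300,130:370],(720,600),interpolation=2)
cv2.imwrite("pics/s11.png",a[:,:,::-1])
E
```

```text
t 14.25 pos [ 0.4904 -0.3374  0.2503] rot [ 3.1413e+00 -2.1000e-03  3.0222e+00] w 0.055 F [ 0.  -0.2 -1.2]
tool shift mm (before turn) [ 0.3 -0.1  0.3] turn [ 0.0003 -0.0021 -0.0098]
shift if after turn [ 0.3 -0.1  0.3]
```

View pics/w11.png

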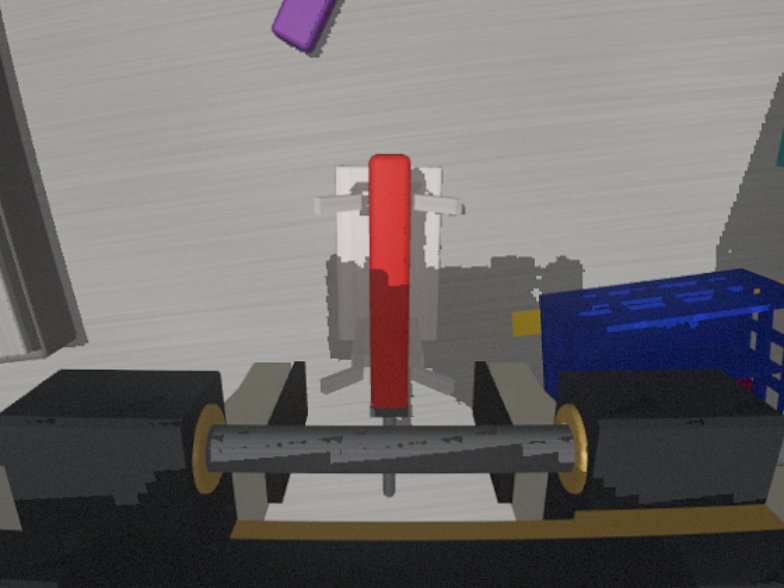

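View pics/s11.png

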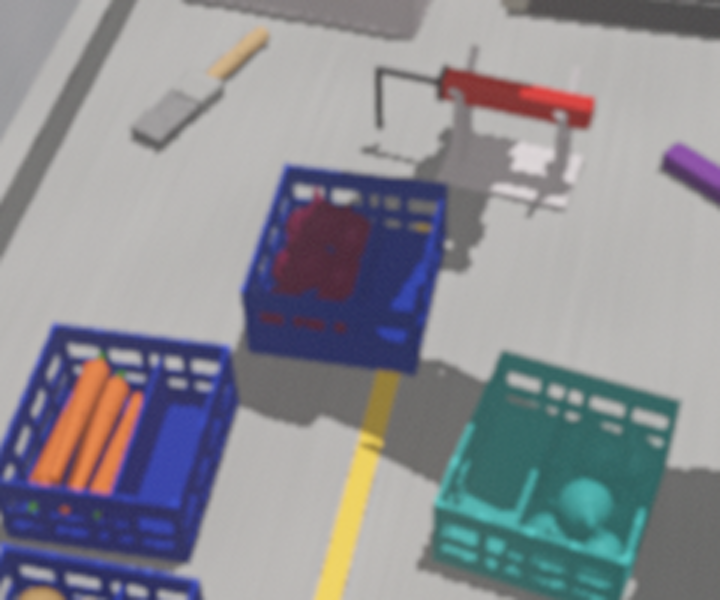

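The hook lies in both notches, almost exactly where it was at the start (wrist-view handle columns 369–410). The crate's front edge, at (430,370) in the side crop, is clearly past the tape.

```bash
python3 -c "
from station import *
s=get_state();print(s['t'],s['force']);print(job_done())"
```

```text
14.35 [ 0.02875753 -0.07014449  0.40514987]
the job is handed in; nothing more can be done
None
```

I dragged the onion crate past the tape with the red hook, put the hook back in its rest, and handed the job in at t = 14.35 s. The hand-in reports no verdict, so this rests on my own checks.

- **Crate:** Before the last pull, the top camera put its front wall at about x = 0.544 m, against the tape's centre line at about 0.559 m. I then pulled it about 9 mm further. I did not measure it again after that, but the last side view shows it level and clearly past the tape.
- **Hook:** In the last wrist and side views it lies in both notches, prong down, within a few mm of where it started. The gripper is about 15 cm above it and touches nothing.
- **Other crates:** The potato and carrot crates showed no movement in the top view taken after most of the drag. The purple and turquoise look-alikes were left alone.
- **Small disagreements:** The handle measured about 140 mm in the pictures, not 150 mm. The prong tip appeared about 2 px from where I predicted it, both before and after the drag. Neither affected the result.

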